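# Snap the cap onto the full coin tube and keep it pressed

### The job

Two clear coin tubes stand on the desk: take the smaller of the two white caps and press it straight down onto the neck of the tube that is filled with coins to its mouth, past the click, until it is fully home on the tube's shoulder. Finish while still pressing the cap firmly down with the gripper (do not let go or back off), and leave the other things on the desk where they are.

Things in the scene. Friction and masses are not known exactly. Their poses are not given: they have to be found in the camera images.
- cap: the smaller white snap cap, loose on the desk, open side down, 42 mm outer diameter (44 mm over its fine grip ribs), 24 mm high, 25 g. Origin: centre of its open underside; z up through its closed flat top. Inside: a lip 3 mm high at the open end with a 30 mm bore, above it a 35.6 mm bore, 20 mm deep in all. Its yaw does not matter.
- tube_full: the clear coin tube full of coins (copper and brass discs seen through its wall up to the mouth), fixed upright on the desk: steel foot 80 mm diameter, 12 mm high; body 34 mm diameter; shoulder collar 38 mm diameter, top 80 mm above the desk; then a neck 28 mm diameter, 14 mm high, and a cone 4 mm high narrowing to 20 mm. Origin: on the desk at its axis, z up.
- tube_full_seat (a point): centre of that tube's rigid shoulder, 80 mm above the desk: the cap is home when its underside is here. Four round sprung nubs stand 3 mm proud of the neck, 6.8 mm above the shoulder. The cap's lip meets them 10 mm above home and takes 7 to 12 N to pass; the force then drops and for the last 4 mm they draw the cap down (up to 9 N) before it stops hard. Snapped on, it stays on.
- tube_full_mouth (a point): centre of the top of that tube's neck, 98 mm above the desk
- tube_half: the other coin tube, same size and shape and also fixed to the desk, but coins fill only its lower part (under half of its height); not to be capped. Origin on the desk at its axis, z up.
- big_cap: the larger white cap, 62 mm outer diameter (64 mm over ribs), 24 mm high, loose, open side down: for another kind of tube, leave it. Origin: centre of its underside.
- calculator: bystander: desk calculator 150 x 90 x 21 mm, lying along its x. Origin: centre of its underside.
- coin_stack: bystander: low stack of coins, one piece, 26 mm diameter, 22 mm high. Origin: centre of its underside.
- pencil: bystander: pencil, about 180 mm long along its x, 7.5 mm thick. Origin: centre of its underside.
- eraser: bystander: eraser 45 x 20 x 12 mm. Origin: centre of its underside.
- stamp: bystander: rubber stamp standing on its 40 x 40 mm plate, wooden handle, 68 mm high. Origin: centre of its underside.
Not all that is in view belongs to the job. Leave any black look-alike of the cap alone.

How it is judged:
On the way, in this order (a step that is already met when the one before it is completed fails the run):
1. the small cap is lifted in the gripper, clear of the desk (height (world z) of cap above 0.04 m and contact force between the fingers and cap above 1 N), for 0.1 s.
2. the cap has clicked past the nubs and is home on the full tube's shoulder (z of cap in the frame of tube_full_seat between -0.003 and 0.002 m and horizontal distance between cap and tube_full_seat below 0.0025 m and angle between cap's own z axis and vertical below 0.07 rad), for 0.2 s.
At the end, for the whole second after the job is handed in: Small cap home on the full tube: underside at most 2 mm above the shoulder, within 2.5 mm of the axis, upright within 0.07 rad, with the fingers still on it (over 3 N) and pushing it down so that it bears on the tube with over 4 N, all through the last second (all of step 2 and contact force between cap and tube_full above 4 N and contact force between the fingers and cap above 3 N); the arm keeps its last pose, push and grip.
It fails at once if another loose thing (large cap, calculator, coins, pencil, eraser or stamp) was pushed more than 20 mm (distance of any of big_cap, calculator, coin_stack, pencil, eraser, stamp from where it was at the start of the episode above 0.02 m).
It also fails if it takes over 38 s, if anything falls off the work surface, if the arm or the gripper's body presses on something with over 40 N, if the wrist force passes 120 N, or if a joint passes its speed limit or range.

### The arm

A 7-joint arm with a two-finger parallel gripper is mounted at the origin on the work surface. World frame = base frame: x ahead of the robot, y to its left, z up, the work surface at z = 0. Lengths are in m, angles in rad, forces in N, time in s.
With the tool pointing down it reaches from about 0.4 to 0.85 m from the base axis. Payload 4.5 kg.
Tool frame: the origin (TCP) lies at the very end of the fingers, on their centre line; the grasp point (between the pads) lies 19 mm behind it; z points along the fingers, y is the line along which they close (so a half turn about z gives the same grasp; the last joint's range is limited). The gripper opens to 88 mm and grips with 3 to 60 N. Pads are 18 mm wide; open, the fingers measure 123 mm over their backs; the gripper's body (75 mm by 187 mm) begins 45 mm behind the grasp point.
Start: joints at [1.243, 0.689, -0.195, 1.565, 0.157, 0.902, -0.215], TCP at [0.221, -0.585, 0.239] pointing down, gripper open.
Joint ranges: [-3.01, 3.01], [-0.46, 2.08], [-1.47, 1.51], [0.13, 2.56], [-1, 4.14], [0.04, 2.09], [-2.66, 2.66]. Speed limits (rad/s): [2.57, 2.57, 3.14, 3.14, 3.14, 3.14, 3.14].

### API

Orientations are given as a unit quaternion [x, y, z, w].
In Python, from plant import r gives the robot as it stands. The module is installed in compiled form; this text tells all that it offers.
- The arm moves only by the tool step_arm, never from a script. Its argument "increments" is a list of rows, each a list of 2 entries, a list of its own where there are three numbers: the shift along the world's x, y, z in cm, then the turn, a rotation vector about the world's x, y, z in degrees. A call has exactly 10 rows; each row shifts and turns the commanded pose from where the row before left it; what a row does not reach is not made up. A row lasts 1/10 s, in which the tool goes at most 50 mm and 8.59 degrees, less where a joint would pass 70% of its speed; a pose out of reach is approached as far as the arm can. A call is refused whole if a number of a shift passes 5 or a number of a turn 8.59, either way. A call with a gripper value outside its range is refused whole. "fingers" is the opening, from 0 (shut) to 1 (fully open), set as the call begins (left out, the last holds). The fingers move at their own pace and stop on an object; "grip_force" is the grip in N (left out, the last holds). Time passes only in rows, so rows that do not move let the fingers close, or fill a call up. It gives the time, the measured TCP pose, the force, the opening and the grip force at its end, in the units of the state.
- r.get_state(): the state, without advancing time (a new reading comes with each control period).
- r.snapshot(name): name is "side" or "top"; returns (picture, depth): 384x512x3 uint8, red, green, blue; 384x512 float32, m along the optical axis (not along the pixel's ray), 0 where there is no reading.
- r.calibration(name): a dict with "fov_y" (degrees; the focal length in pixels is half the picture's height over the tangent of half this angle, whatever the lens; pixels are square), "cx", "cy" (the principal point, pixels), "R" (3x3) and "t" (3): a world point X has camera coordinates R X + t. Camera axes: x right, y down, z forward; pixel columns grow to the right and rows downward; lengths in m; the calibration is good to about 2 mm. A picture is of the moment at which its call begins. calibration takes no time and is no camera call.
- r.finish_job(): hands the job in; it is judged then, once.
The state is a dict: "clock": time; "q": joint angles; "qd": joint speeds; "joint_torque": joint torques, N m; "tool_pos": TCP position; "eef_rot": TCP orientation; "contact_force": force on the tool from outside, world axes, zero at the start; "moment": the same for the moment, N m; "opening": opening from 0.0 (shut) to 1.0 (fully open); "finger_force": force on a finger pad.
Only numpy, scipy, OpenCV 4.12 (cv2) and the standard library are available. Lean on these libraries where they do the work, as an engineer would, in place of code of your own. Each camera call takes 0.05 s, during which the arm holds its last target. There are 200 camera calls.

## Working session

There is one attempt and no reset: what is moved stays moved. The work goes in short steps, Python scripts to look and compute and a tool call to move; the robot and the scene stay as the last step left them, time stands still between calls to the robot, and variables do not carry over. Pictures are saved under pics/ and viewed, at most 10 in all, crops included, and the job is handed in when it is done.

Besides the shell and the picture viewer there is one more tool, called after ">>>" as name([rows], argument=value, ...), one row to a line, values as JSON. step_arm: Moves the arm, as the interface text tells. Its arguments: {"type":"object","properties":{"increments":{"type":"array","items":{"type":"array"}},"fingers":{"type":"number"},"grip_force":{"type":"number"}},"required":["increments"]}

```bash
mkdir -p pics; cat > h.py <<'E'
import numpy as np, cv2
from plant import r
def K(n):
    c=r.calibration(n); f=192/np.tan(np.radians(c["fov_y"])/2); return f,c["cx"],c["cy"],np.array(c["R"]),np.array(c["t"])
def cloud(n,d):
    f,cx,cy,R,t=K(n); v,u=np.mgrid[0:384,0:512]
    P=np.stack([(u-cx)/f*d,(v-cy)/f*d,d],-1)
    W=(P-t)@R; W[d==0]=np.nan; return W
E
python3 - <<'E'
from h import *
for n in("side","top"):
    p,d=r.snapshot(n); cv2.imwrite(f"pics/{n}1.png",p[:,:,::-1]); np.savez(f"{n}1.npz",p=p,d=d); print(n,K(n))
s=r.get_state();print(s["tool_pos"],s["eef_rot"],s["opening"],s["clock"],s["contact_force"])
E
```

```text
side (np.float64(429.0006233364435), 256.98432406135413, 190.12645141156483, array([[-0.79496531, -0.60664942,  0.00257492],
       [-0.41401042,  0.53941519, -0.73323026],
       [ 0.44342477, -0.58395867, -0.67997555]]), array([0.44451958, 0.22472318, 0.73611215]))
top (np.float64(358.14970849929074), 254.54574471389117, 196.17292831474117, array([[-0.0228355 , -0.99955243,  0.01932567],
       [-0.98975524,  0.01987812, -0.14138394],
       [ 0.14093651, -0.02235626, -0.98976618]]), array([0.05158411, 0.51795652, 0.77771788]))
[ 0.22101515 -0.58403122  0.23800451] [ 9.83673064e-01  1.79962896e-01 -1.89233913e-04 -7.89968325e-04] 0.9982932971128244 0.1 [-0.07682552 -0.16057718  0.21706499]
```

View pics/top1.png

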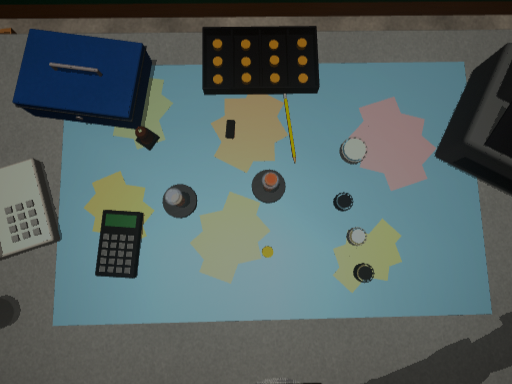

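View pics/side1.png

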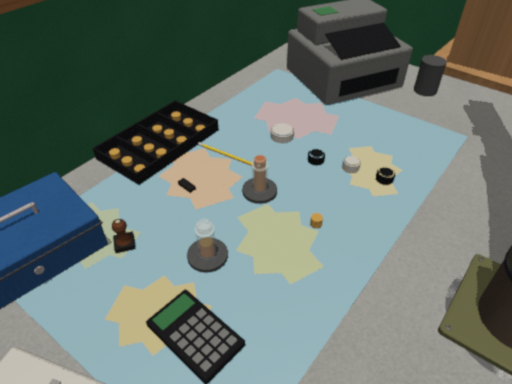

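Candidates, in top-view pixels:
- **Caps:** white at (357,236), looks small; white at (354,150), large; black look-alikes at (344,201) and (364,272).
- **Tubes:** (268,182) has copper up to the mouth, so it is the full one. (178,198) is clear at the top, so it is half full.

I choose the cap at (357,236) and the tube at (268,182).

```bash
python3 - <<'E'
from h import *
from scipy.optimize import least_squares
def circ(P):
    f=lambda q:np.hypot(P[:,0]-q[0],P[:,1]-q[1])-q[2]
    return least_squares(f,[*P[:,:2].mean(0),.02],loss='soft_l1',f_scale=.001).x
for n,boxes in (("top",{"cap":(335,375,218,252),"big":(335,375,130,170),"full":(245,292,165,206),"half":(158,203,180,220)}),("side",{"cap":(338,366,150,176),"big":(265,300,118,145),"full":(240,280,150,202),"half":(185,230,215,270)})):
    D=np.load(n+"1.npz"); W=cloud(n,D["d"])
    for k,(a,b,c,d) in boxes.items():
        X=W[c:d,a:b].reshape(-1,3); C=D["p"][c:d,a:b].reshape(-1,3); 
        z=X[:,2]; out=[]
        for lo,hi in ((.005,.018),(.018,.032),(.06,.09),(.09,.12)):
            S=X[(z>lo)&(z<hi)]
            if len(S)>8: out.append((lo,len(S),((S.min(0)+S.max(0))/2).round(4).tolist(),(S.max(0)-S.min(0)).round(3).tolist(),S[:,2].mean().round(4)))
        print(n,k,np.nanmedian(z).round(4)); [print("   ",o) for o in out]
t=np.load("top1.npz")["p"];s=np.load("side1.npz")["p"]
crop=lambda p,u,v:cv2.resize(p[v-32:v+32,u-40:u+40],(390,290),interpolation=cv2.INTER_CUBIC)
cv2.imwrite("pics/crop.png",np.vstack([np.hstack([crop(t,357,220),crop(t,268,182)]),np.hstack([crop(s,352,163),crop(s,240,200)])])[:,:,::-1])
E
```

```text
top cap -0.0012
    (0.005, 46, [0.4243, -0.1934, 0.0114], [0.041, 0.042, 0.013], np.float64(0.0123))
    (0.018, 190, [0.4232, -0.194, 0.0219], [0.039, 0.041, 0.007], np.float64(0.0222))
top big -0.0005
    (0.005, 65, [0.6286, -0.1993, 0.0115], [0.061, 0.063, 0.013], np.float64(0.0118))
    (0.018, 427, [0.6287, -0.199, 0.0223], [0.062, 0.062, 0.008], np.float64(0.0223))
top full 0.0005
    (0.005, 598, [0.5467, 0.0073, 0.0118], [0.077, 0.076, 0.012], np.float64(0.01))
    (0.018, 14, [0.5355, 0.0077, 0.0251], [0.011, 0.03, 0.013], np.float64(0.0258))
    (0.06, 105, [0.5468, 0.007, 0.0753], [0.038, 0.035, 0.029], np.float64(0.0798))
    (0.09, 135, [0.5472, 0.0079, 0.0942], [0.027, 0.026, 0.008], np.float64(0.0942))
top half 0.0067
    (0.005, 588, [0.5163, 0.2155, 0.0111], [0.078, 0.078, 0.012], np.float64(0.0102))
    (0.018, 19, [0.5108, 0.2101, 0.025], [0.024, 0.021, 0.013], np.float64(0.0244))
    (0.06, 126, [0.5161, 0.2153, 0.075], [0.037, 0.036, 0.03], np.float64(0.0795))
    (0.09, 130, [0.516, 0.2152, 0.094], [0.028, 0.026, 0.008], np.float64(0.0933))
side cap -0.0003
  
[... 364 characters left out ...]
full 0.0053
    (0.005, 537, [0.579, -0.004, 0.0115], [0.146, 0.106, 0.013], np.float64(0.0103))
    (0.018, 72, [0.5425, 0.015, 0.0252], [0.027, 0.025, 0.013], np.float64(0.0252))
    (0.06, 194, [0.5458, 0.0112, 0.0751], [0.035, 0.037, 0.03], np.float64(0.0762))
    (0.09, 103, [0.5471, 0.0104, 0.094], [0.027, 0.029, 0.008], np.float64(0.0944))
side half 0.0098
    (0.005, 764, [0.5159, 0.2185, 0.0116], [0.081, 0.08, 0.013], np.float64(0.0107))
    (0.018, 79, [0.5124, 0.222, 0.025], [0.029, 0.028, 0.014], np.float64(0.0253))
    (0.06, 250, [0.5143, 0.2189, 0.0751], [0.037, 0.038, 0.03], np.float64(0.0763))
    (0.09, 149, [0.5155, 0.219, 0.0941], [0.029, 0.03, 0.008], np.float64(0.0933))
```

View pics/crop.png

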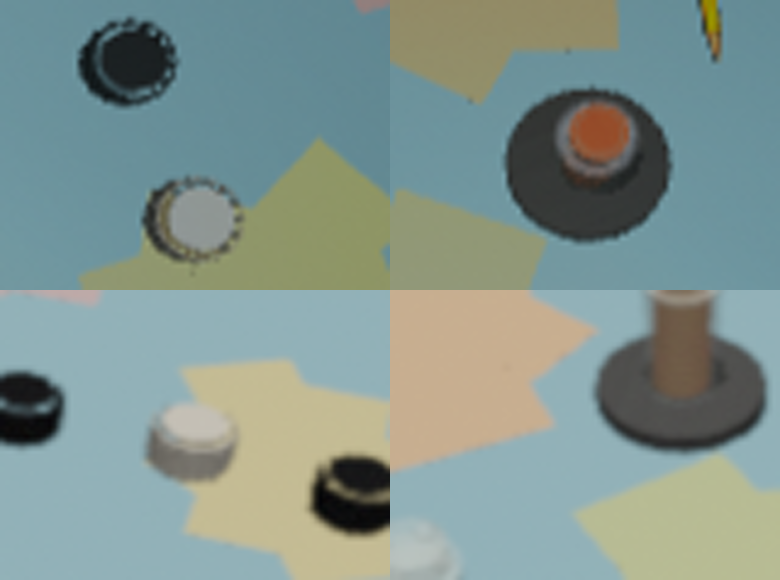

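The crop confirms both: the smaller white cap on the yellow paper, and the tube with copper at its mouth. The cap is at about (0.4237, -0.1923) and the tube at (0.547, 0.009).

>>> step_arm([
  [[2.0,3.9,-0.8],[0,0,-2.07]],
  [[2.0,3.9,-0.8],[0,0,-2.07]],
  [[2.0,3.9,-0.8],[0,0,-2.07]],
  [[2.0,3.9,-0.8],[0,0,-2.07]],
  [[2.0,3.9,-0.8],[0,0,-2.07]],
  [[2.0,3.9,-0.8],[0,0,-2.07]],
  [[2.0,3.9,-0.8],[0,0,-2.07]],
  [[2.0,3.9,-0.8],[0,0,-2.07]],
  [[2.0,3.9,-0.8],[0,0,-2.07]],
  [[2.0,3.9,-0.8],[0,0,-2.07]],
], fingers=1, grip_force=40)

```text
clock: 1.1
tool_pos: [0.4218, -0.1929, 0.1583]
eef_rot: [1.0, -0.001, -0.0, 0.0]
contact_force: [1.3, -1.0, -0.1]
opening: 1.002
finger_force: 0.0
```

>>> step_arm([
  [[0.2,0,-3],[0,0,0]],
  [[0,0.05,-3],[0,0,0]],
  [[0,0,-3],[0,0,0]],
  [[0,0,-2],[0,0,0]],
  [[0,0,-1.5],[0,0,0]],
  [[0,0,-1],[0,0,0]],
  [[0,0,-1],[0,0,0]],
  [[0,0,-0.5],[0,0,0]],
  [[0,0,-0.3],[0,0,0]],
  [[0,0,0],[0,0,0]],
])

```text
clock: 2.1
tool_pos: [0.4265, -0.1955, 0.0082]
eef_rot: [1.0, 0.0, -0.002, -0.001]
contact_force: [-0.1, 0.5, -0.1]
opening: 1.003
finger_force: 0.0
```

>>> step_arm([
  [[0,0,0],[0,0,0]],
  [[0,0,0],[0,0,0]],
  [[0,0,0],[0,0,0]],
  [[0,0,0],[0,0,0]],
  [[0,0,0],[0,0,0]],
  [[0,0,0],[0,0,0]],
  [[0,0,0],[0,0,0]],
  [[0,0,0],[0,0,0]],
  [[0,0,0],[0,0,0]],
  [[0,0,0],[0,0,0]],
], fingers=0, grip_force=45)

```text
clock: 3.1
tool_pos: [0.426, -0.1953, 0.0081]
eef_rot: [1.0, 0.0, -0.003, -0.001]
contact_force: [0.7, -0.4, 0.8]
opening: 0.469
finger_force: 45.0
```

>>> step_arm([
  [[0,0,1],[0,0,0]],
  [[0,0,3],[0,0,0]],
  [[0,0,4],[0,0,0]],
  [[0,0,4],[0,0,0]],
  [[1.5,2.5,1],[0,0,0]],
  [[2.3,3.8,0],[0,0,0]],
  [[2.3,3.8,0],[0,0,0]],
  [[2.2,3.6,0],[0,0,0]],
  [[1.8,2.9,0],[0,0,0]],
  [[1,1.5,0],[0,0,0]],
])

```text
clock: 4.1
tool_pos: [0.5384, -0.0101, 0.1387]
eef_rot: [1.0, 0.003, -0.002, -0.002]
contact_force: [0.2, -0.9, -0.5]
opening: 0.468
finger_force: 45.0
```

```bash
python3 - <<'E'
from h import *
print(r.get_state()["tool_pos"])
ims=[]
for n in("side","top"):
    p,d=r.snapshot(n); np.savez(f"{n}2.npz",p=p,d=d)
    X=K(n); c=X[3]@np.array([.547,.009,.12])+X[4]; u=int(X[0]*c[0]/c[2]+X[1]);v=int(X[0]*c[1]/c[2]+X[2]); print(n,u,v)
    ims.append(cv2.resize(p[v-48:v+48,u-48:u+48],(390,390),interpolation=cv2.INTER_CUBIC))
cv2.imwrite("pics/c2.png",np.hstack(ims)[:,:,::-1]); print(r.get_state()["tool_pos"])
E
```

```text
[ 0.53841603 -0.01014584  0.13869016]
side 259 149
top 270 176
[ 0.53835149 -0.01073705  0.13853138]
```

View pics/c2.png

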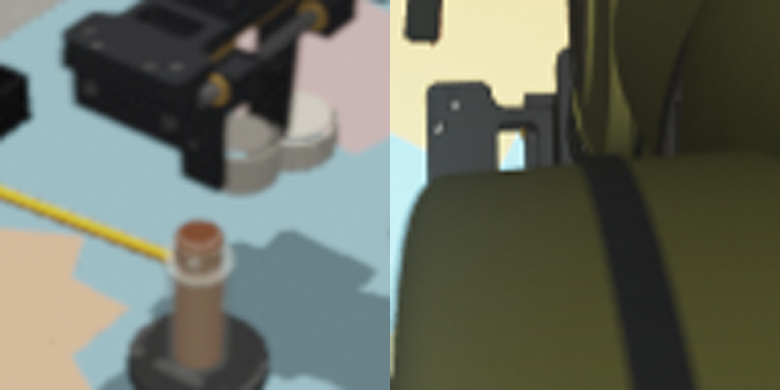

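The side view shows the cap held upright between the fingers, still about 2 cm short of the tube, because my row sums came up short. I'll complete the move and measure the cap against the tube in the same camera.

>>> step_arm([
  [[0.4,0.7,0],[0,0,0]],
  [[0.4,0.7,0],[0,0,0]],
  [[0.3,0.4,0],[0,0,0]],
  [[0.1,0.2,0],[0,0,0]],
  [[0,0,0],[0,0,0]],
  [[0,0,0],[0,0,0]],
  [[0,0,0],[0,0,0]],
  [[0,0,0],[0,0,0]],
  [[0,0,0],[0,0,0]],
  [[0,0,0],[0,0,0]],
])

```text
clock: 5.2
tool_pos: [0.549, 0.0056, 0.1381]
eef_rot: [1.0, 0.0, -0.003, -0.001]
contact_force: [-0.1, -0.3, -0.9]
opening: 0.469
finger_force: 45.0
```

```bash
python3 - <<'E'
from h import *
from scipy.optimize import least_squares
def fit(X,r0,g):
    f=lambda q:np.hypot(X[:,0]-q[0],X[:,1]-q[1])-r0
    s=least_squares(f,g,loss='soft_l1',f_scale=.001); return s.x.round(4),len(X),np.abs(s.fun).mean().round(5) if len(X) else 0
n="side"
p,d=r.snapshot(n); W=cloud(n,d); st=r.get_state(); print(st["tool_pos"],st["contact_force"])
X=W.reshape(-1,3);C=p.reshape(-1,3).astype(int)
near=lambda c,R:np.hypot(X[:,0]-c[0],X[:,1]-c[1])<R
g=[.547,.009]
white=(C.min(1)>90)&(C.max(1)-C.min(1)<40)
m=near(g,.04)&white&(X[:,2]>.108)&(X[:,2]<.16)
print("cap z",np.percentile(X[m,2],[2,50,98]).round(4) if m.any() else 0)
top=np.percentile(X[m,2],98)
w=m&(X[:,2]>top-.02)&(X[:,2]<top-.005); print("capwall",fit(X[w],.0215,g))
s=near(g,.04)&(X[:,2]>.03)&(X[:,2]<.07); print("body",fit(X[s],.017,g))
s=near(g,.03)&(X[:,2]>.083)&(X[:,2]<.096); print("neck",fit(X[s],.014,g))
D=np.load("side1.npz");X=cloud(n,D["d"]).reshape(-1,3)
s=near(g,.04)&(X[:,2]>.03)&(X[:,2]<.07); print("body0",fit(X[s],.017,g))
s=near(g,.03)&(X[:,2]>.083)&(X[:,2]<.095); print("neck0",fit(X[s],.014,g))
s=near([.4237,-.192],.04)&(X[:,2]>.004)&(X[:,2]<.019); print("cap0",fit(X[s],.0215,[.4237,-.192]))
X_=K(n);cv2.imwrite("pics/c3.png",cv2.resize(p[95:205,190:330],(700,550),interpolation=cv2.INTER_CUBIC)[:,:,::-1])
E
```

```text
[0.54900268 0.00563418 0.13805992] [ 0.26782865 -0.26858684 -0.65146719]
cap z [0.1302 0.1485 0.1549]
capwall (array([0.5478, 0.0071]), 107, np.float64(0.00235))
body (array([0.5473, 0.0089]), 209, np.float64(0.00073))
neck (array([0.5471, 0.0089]), 119, np.float64(0.00283))
body0 (array([0.5474, 0.0087]), 204, np.float64(0.00083))
neck0 (array([0.5472, 0.0092]), 112, np.float64(0.0028))
cap0 (array([ 0.4243, -0.193 ]), 98, np.float64(0.00094))
```

View pics/c3.png

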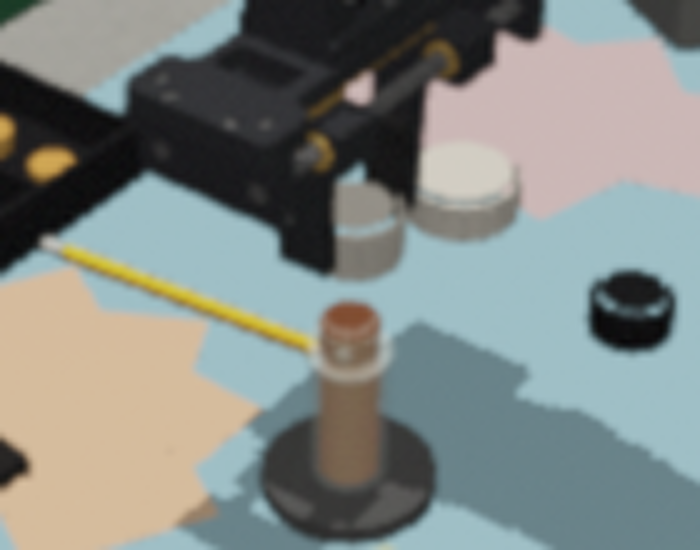

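The cap is upright over the tube. The tube axis fits at (0.5473, 0.0089) and the cap at (0.5478, 0.0071), so I'll shift about +1.7 mm in y and -0.3 mm in x, then start down.

>>> step_arm([
  [[-0.03,0.17,0],[0,0,0]],
  [[0,0,-0.8],[0,0,0]],
  [[0,0,-0.8],[0,0,0]],
  [[0,0,-0.8],[0,0,0]],
  [[0,0,-0.4],[0,0,0]],
  [[0,0,-0.2],[0,0,0]],
  [[0,0,-0.2],[0,0,0]],
  [[0,0,-0.2],[0,0,0]],
  [[0,0,0],[0,0,0]],
  [[0,0,0],[0,0,0]],
])

```text
clock: 6.25
tool_pos: [0.5488, 0.0074, 0.1042]
eef_rot: [1.0, 0.0, -0.002, -0.001]
contact_force: [-0.1, 0.1, 0.0]
opening: 0.47
finger_force: 45.0
```

>>> step_arm([
  [[0,0,-0.1],[0,0,0]],
  [[0,0,-0.1],[0,0,0]],
  [[0,0,-0.1],[0,0,0]],
  [[0,0,0],[0,0,0]],
  [[0,0,0],[0,0,0]],
  [[0,0,0],[0,0,0]],
  [[0,0,0],[0,0,0]],
  [[0,0,0],[0,0,0]],
  [[0,0,0],[0,0,0]],
  [[0,0,0],[0,0,0]],
])

```text
clock: 7.25
tool_pos: [0.5487, 0.0074, 0.1011]
eef_rot: [1.0, 0.0, -0.003, -0.001]
contact_force: [-0.2, -0.2, -0.1]
opening: 0.465
finger_force: 45.0
```

>>> step_arm([
  [[0,0,-0.1],[0,0,0]],
  [[0,0,-0.1],[0,0,0]],
  [[0,0,-0.1],[0,0,0]],
  [[0,0,-0.1],[0,0,0]],
  [[0,0,-0.1],[0,0,0]],
  [[0,0,0],[0,0,0]],
  [[0,0,0],[0,0,0]],
  [[0,0,0],[0,0,0]],
  [[0,0,0],[0,0,0]],
  [[0,0,0],[0,0,0]],
], grip_force=60)

```text
clock: 8.25
tool_pos: [0.5492, 0.0074, 0.0969]
eef_rot: [1.0, 0.0, -0.002, -0.001]
contact_force: [-1.2, 0.0, 8.6]
opening: 0.466
finger_force: 60.0
```

>>> step_arm([
  [[0,0,-0.1],[0,0,0]],
  [[0,0,-0.1],[0,0,0]],
  [[0,0,-0.1],[0,0,0]],
  [[0,0,-0.1],[0,0,0]],
  [[0,0,-0.1],[0,0,0]],
  [[0,0,-0.1],[0,0,0]],
  [[0,0,0],[0,0,0]],
  [[0,0,0],[0,0,0]],
  [[0,0,0],[0,0,0]],
  [[0,0,0],[0,0,0]],
])

```text
clock: 9.25
tool_pos: [0.5485, 0.0074, 0.0896]
eef_rot: [1.0, 0.0, -0.003, -0.001]
contact_force: [2.6, -0.1, -9.2]
opening: 0.464
finger_force: 60.0
```

>>> step_arm([
  [[0,0,-0.1],[0,0,0]],
  [[0,0,-0.1],[0,0,0]],
  [[0,0,-0.1],[0,0,0]],
  [[0,0,-0.1],[0,0,0]],
  [[0,0,0],[0,0,0]],
  [[0,0,0],[0,0,0]],
  [[0,0,0],[0,0,0]],
  [[0,0,0],[0,0,0]],
  [[0,0,0],[0,0,0]],
  [[0,0,0],[0,0,0]],
])

```text
clock: 10.25
tool_pos: [0.5485, 0.0074, 0.088]
eef_rot: [1.0, 0.0, -0.002, -0.001]
contact_force: [-3.1, -0.0, 14.7]
opening: 0.464
finger_force: 60.0
```

>>> step_arm([
  [[0,0,-0.05],[0,0,0]],
  [[0,0,0],[0,0,0]],
  [[0,0,0],[0,0,0]],
  [[0,0,0],[0,0,0]],
  [[0,0,0],[0,0,0]],
  [[0,0,0],[0,0,0]],
  [[0,0,0],[0,0,0]],
  [[0,0,0],[0,0,0]],
  [[0,0,0],[0,0,0]],
  [[0,0,0],[0,0,0]],
])

```text
clock: 11.25
tool_pos: [0.5485, 0.0073, 0.088]
eef_rot: [1.0, 0.0, -0.002, -0.001]
contact_force: [-4.6, -0.2, 19.3]
opening: 0.466
finger_force: 60.0
```

```bash
python3 - <<'E'
from h import *
p,d=r.snapshot("side");X=cloud("side",d).reshape(-1,3);C=p.reshape(-1,3).astype(int)
m=(np.hypot(X[:,0]-.547,X[:,1]-.009)<.016)&(X[:,2]>.095)&(X[:,2]<.115)&(C.min(1)>90); print("cap top z",np.percentile(X[m,2],[10,50,90]).round(4),m.sum())
s=r.get_state();print(s["contact_force"],s["moment"],s["tool_pos"])
cv2.imwrite("pics/c4.png",cv2.resize(p[115:225,190:330],(700,550),interpolation=cv2.INTER_CUBIC)[:,:,::-1])
E
```

```text
cap top z [0.1012 0.103  0.1042] 86
[-4.50294285  1.08669033 18.64191797] [0.12885655 0.88945531 0.00896869] [0.54852465 0.00735359 0.08801108]
```

View pics/c4.png

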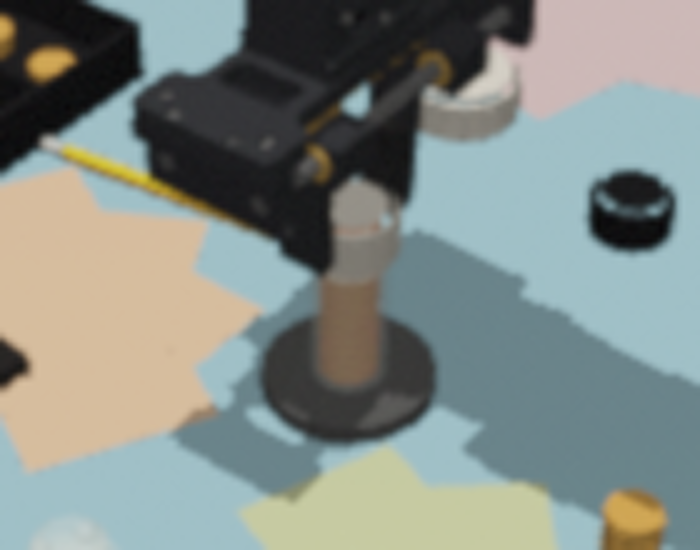

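The cap sits on the shoulder with its top at about 104 mm, which means it is home. The fingers are still gripping and it is pressed down with about 19 N. Handing in now.

```bash
python3 -c "
from plant import r
print(r.finish_job())"
```

```text
the job is handed in; nothing more can be done
None
```

I snapped the small white cap fully home on the full coin tube and handed the job in with the gripper still pressing it down at about 19 N; no verdict came back.

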